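# Bring a polishing tang under the dust hood and onto the scaife

### The arm

A 6-joint arm with a two-finger parallel gripper is mounted at the origin on the work surface. World frame = base frame: x ahead of the robot, y to its left, z up, the work surface at z = 0. Lengths are in mm, angles in rad, forces in N, time in s.
With the tool pointing down it reaches from about 350 to 975 mm from the base axis. Payload 7.1 kg.
Tool frame: the origin (TCP) lies at the very end of the fingers, on their centre line; the grasp point (between the pads) lies 19 mm behind it; z points along the fingers, y is the line along which they close (so a half turn about z gives the same grasp; the last joint's range is limited). The gripper opens to 88 mm and grips with 3 to 60 N. Pads are 20 mm wide; open, the fingers measure 115 mm over their backs; the gripper's body (75 mm by 178 mm) begins 61 mm behind the grasp point.
Start: joints at [1.106, 0.423, 1.63, -0, 1.089, -0.019], TCP at [269.455, 563.914, 222.675] pointing down, gripper open.
Joint ranges: [-3, 3], [-0.9, 2.11], [0.09, 2.58], [-1.31, 4.45], [0.11, 2.69], [-2.54, 2.54]. Speed limits (rad/s): [2.39, 2.39, 3.01, 3.14, 3.14, 3.14].

### API

Orientations are given as a rotation vector (axis times angle).
In Python, from workcell import ctrl, optics gives the robot as it stands.
- The arm moves only by the shell command python3 -m jog 'ROWS'. ROWS is JSON, a list of rows, each a list of 7 numbers: the shift along the tool's x, y, z in units of 40 mm (1.0 is 40 mm), then the turn, a rotation vector about the tool's x, y, z in units of 6 degrees (1.0 is 6 degrees), then the opening, from 0 (shut) to 1 (fully open). A call has 1 to 20 rows; each row shifts and turns the commanded pose from where the row before left it, along the tool's axes as they then stand; what a row does not reach is not made up. A row lasts 1/10 s, in which the tool goes at most 50 mm and 8.59 degrees, less where a joint would pass 70% of its speed; a pose out of reach is approached as far as the arm can. A call is refused whole if a number of a shift passes 1 or a number of a turn 1, either way. A call with a gripper value outside its range is refused whole. The fingers move at their own pace and stop on an object; the grip force is fixed at half the most. Time passes only in rows, so rows that do not move let the fingers close. It gives the time, the measured TCP pose, the force, the opening and the grip force at its end, in the units of the state.
- ctrl.get_obs(): the state, without advancing time (a new reading comes with each control period).
- optics.get_image(name): name is "side" or "top"; returns the picture (480x640x3 uint8, red, green, blue); there is no depth.
- optics.camera_model(name): a dict with "fov_y" (degrees; the focal length in pixels is half the picture's height over the tangent of half this angle, whatever the lens; pixels are square), "cx", "cy" (the principal point, pixels), "k1" (the pictures are not rectified: a ray, as slopes to the right and down, at radius r is drawn at 1 + k1 r^2 times it, then the intrinsics apply), "view" (4x4, takes a point from world to camera coordinates). Camera axes: x right, y up, looking along -z (the intrinsics and any distortion apply to the point x, -y, -z); pixel columns grow to the right and rows downward; lengths in mm; the calibration is good to about 2 mm. A picture is of the moment at which its call begins. camera_model takes no time and is no camera call.
- ctrl.close_job(): hands the job in; it is judged then, once.
Trained networks look in the newest picture that a camera, given by its name, has taken for a name from the list of things; names that differ only in an ending like _2 or _b are one class to them, and where a whole thing is asked for, a point or a joint stands for the part that bears it (a point fixed in the world has none). Each returns a list of dicts, best first, with "conf" (0 to 1); they miss things now and then, are a little off and sometimes report something else, mostly with a low value. They report only what shows in the picture. A call takes as long as a camera call. They do not tell look-alikes from the thing itself.
- optics.masks_of(target, camera): "pixels" (480x640 bool, what is visible of it) and "extent" ([centre column, centre row, width, height] in pixels, round what is visible of it).
The state is a dict: "t": time; "qpos": joint angles; "qvel": joint speeds; "joint_torque": joint torques, N m; "ee_pos": TCP position; "orientation": TCP orientation; "ft_force": force on the tool from outside, world axes, zero at the start; "moment": the same for the moment, N m; "width": finger opening in mm; "grasp_force": force on a finger pad.
Only numpy, scipy, OpenCV 4.12 (cv2) and the standard library are available. Lean on these libraries where they do the work, as an engineer would, in place of code of your own. Each camera call takes 0.05 s, during which the arm holds its last target. There are 200 camera calls.

### The job

Take the taped bench weight out from in front of the polishing wheel and set it down, without dropping it, fully on the green mat. Then lift the tang off its cork rest, pass its head between the two stop posts and in under the clear dust hood without knocking the hood, and gently stand it so that its stone rests on the dark band of the stationary wheel, on the robot's side of the hub, with both rear feet on the bench and its arm between the posts. Leave the pliers, spanner and paste jar where they lie.

Things in the scene. Friction and masses are not known exactly. Their poses are not given: they have to be found in the camera images.
- unit: The polishing unit, fixed to the white bench: a black rubber guard ring (radii 154 to 171 mm, top 24 mm above the bench) round the wheel, and a grey suction box behind. Origin on the bench surface (z = 0) under the wheel's hub; its -x axis points along the working lane, roughly towards the robot; z up. Its position and yaw vary between starts.
- scaife: The scaife: a steel wheel, radius 150 mm, locked and stationary, its flat top 16 mm above the bench, with a hub nut (radius 32 mm at its foot, top 50 mm above the bench). A dark grey ring-shaped band on the top runs from radius 65 to 105 mm: the stone belongs there. Same origin and axes as the unit.
- hood: Clear plastic dust hood over the wheel, fixed, with a yellow lip along its near edge and aluminium side rails. It covers unit x from -135 to +165 mm and y from -130 to +130 mm, open at the near side; underside of the lip 100 mm above the bench, top 110 mm. It stands on two rear pillars at unit x = 140, y = +-125 mm (knobs up to 119 mm). Same origin and axes as the unit.
- hood_lip (a point): Middle of the lower near edge of the hood's yellow lip: unit x = -135 mm, y = 0, 100 mm above the bench.
- stop_left: Left stop: a dark steel post 12 mm in diameter and 80 mm tall, fixed, with a flat slotted foot (22 mm wide, 5 mm thick, reaching 98 mm outwards, away from the lane, with a brass wing nut up to 26 mm high). Origin on the bench at the post's axis; axes parallel to the unit's; the post stands at unit x = -190 mm, y = +30 to +38 mm.
- stop_right: Right stop, the mirror image: post at unit x = -190 mm, y = -38 to -30 mm, foot reaching outwards to -y. The clear gap between the posts is 48 to 64 mm.
- tang: The tang: a loose three-point tool, about 0.7 kg, 280 mm long, made to be held by its aluminium arm: 24 mm wide, x = -85 to +155 mm, 38 to 52 mm above the plane of its feet. Origin: on the arm within 10 mm of its balance point, in the plane of its two feet (on the bench when it stands level); x points to the head, z up. Grasp across the arm at x = 0. It starts level, its stone on the cork rest.
- tang_stone (a point): The lowest point of the stone (8 mm wide) under the tang's head: tang x = 160, y = 0, z = 16 mm. So the tang stands level with its feet on the bench and its stone on the wheel.
- tang_neck (a point): A point on the centre line of the tang's arm, tang x = 70, y = 0, z = 45 mm. At tang x = 110 mm a brass wing screw stands on the arm, up to z = 73 mm.
- tang_head (a point): Centre of the top of the tang's dark round head: 30 mm in diameter, tang x = 160, y = 0, z = 72 mm, the highest part of the front; dop ball (23 mm) and stone hang below it.
- tang_tail (a point): Middle of the tang's rear crossbar, tang x = -90, y = 0, z = 45 mm: 30 mm by 110 mm, 36 to 54 mm high, with two feet (rubber pads 18 mm in diameter) below at y = +-44 mm and knobs and screw ends above them up to z = 78 mm.
- rest: Cork block, 60 by 60 mm, 16 mm high, fixed, under the tang's stone at the start. Origin under its centre.
- weight: Bench weight: a dark grey metal block, 48 mm (its x) by 44 mm (its y) by 48 mm high, about 0.8 kg, wrapped round the middle in grey tape, loose. Origin under its centre, z up. It starts on the bench in the lane, just on the robot's side of the stop posts, where the tang's arm must go.
- mat: Thin green plastic mat, 120 by 120 mm, top 4 mm above the bench, fixed; it lies on one side of the lane and the cork rest on the other. Origin on the bench under its centre.
- pliers: Bystander: pliers with red handles, 170 mm long, lying on the bench. Leave alone.
- spanner: Bystander: steel spanner, 150 mm long, lying on the bench. Leave alone.
- paste_jar: Bystander: small jar, 44 mm in diameter, 50 mm high, standing on the bench. Leave alone.
There are look-alikes about, which are no part of the job. What is shaped like the weight but orange is not meant.

How it is judged:
By the outcome, as a careful person would: the job done as asked, in the order asked, and still so for the second after the job is handed in, with the robot touching nothing.
It also fails if it takes over 67 s, if anything falls off the work surface, if the arm or the gripper's body presses on something with over 40 N, if the wrist force passes 120 N, or if a joint passes its speed limit or range.

## Working session

There is one attempt and no reset: what is moved stays moved. The work goes in short steps, Python scripts to look and compute and a shell command to move; the robot and the scene stay as the last step left them, time stands still between calls to the robot, and variables do not carry over. Pictures are saved under pics/ and viewed, at most 10 in all, crops included, and the job is handed in when it is done.

```bash
ls; mkdir -p pics
cat > h.py <<'E'
import numpy as np, cv2
from workcell import ctrl, optics
from scipy.spatial.transform import Rotation as R
def model(n):
    m=optics.camera_model(n); V=np.array(m["view"]).reshape(4,4); f=240/np.tan(np.radians(m["fov_y"])/2)
    return V,f,m["cx"],m["cy"],m["k1"]
def proj(n,P):
    V,f,cx,cy,k=model(n); P=np.atleast_2d(P); c=P@V[:3,:3].T+V[:3,3]
    s=np.c_[c[:,0],-c[:,1]]/-c[:,2:3]; s=s*(1+k*(s**2).sum(1,keepdims=True)); return s*f+[cx,cy]
def ray(n,px):
    V,f,cx,cy,k=model(n); d=(np.asarray(px,float)-[cx,cy])/f; s=d.copy()
    for _ in range(30): s=d/(1+k*(s@s))
    o=-V[:3,:3].T@V[:3,3]; v=V[:3,:3].T@np.array([s[0],-s[1],-1]); return o,v/np.linalg.norm(v)
def onz(n,px,z):
    o,v=ray(n,px); return o+v*(z-o[2])/v[2]
def tri(pa,pb,a="top",b="side"):
    o1,v1=ray(a,pa);o2,v2=ray(b,pb)
    A=np.c_[v1,-v2]; t=np.linalg.lstsq(A,o2-o1,rcond=None)[0]
    p,q=o1+t[0]*v1,o2+t[1]*v2; return (p+q)/2,np.linalg.norm(p-q)
E
python3 - <<'E'
from h import *
for n in("top","side"):
    cv2.imwrite(f"pics/{n}0.png",optics.get_image(n)[:,:,::-1])
    m=optics.camera_model(n);V=model(n)[0];print(n,m["fov_y"],m["cx"],m["cy"],m["k1"],(-V[:3,:3].T@V[:3,3]).round(), (-V[2,:3]).round(2))
    for t in "scaife hood hood_lip stop_left stop_right tang tang_stone tang_neck tang_head tang_tail rest weight mat pliers spanner paste_jar".split():
        print(t,[(round(d["conf"],2),np.round(d["extent"]).astype(int).tolist()) for d in optics.masks_of(t,n)[:3]])
o=ctrl.get_obs();print({k:np.round(v,3).tolist() for k,v in o.items()})
E
```

```text
pics
top 55.54574106986473 321.67455362009105 238.97353281387376 -0.045074358639282476 [ 389.    2. 1194.] [ 0.18  0.   -0.98]
scaife [(0.66, [328, 209, 86, 63])]
hood [(0.85, [315, 168, 106, 125]), (0.21, [286, 256, 42, 9]), (0.21, [450, 285, 49, 111])]
hood_lip [(0.93, [312, 165, 109, 120]), (0.22, [340, 255, 42, 9])]
stop_left [(0.92, [283, 253, 42, 12])]
stop_right [(0.87, [343, 254, 42, 6])]
tang [(0.89, [449, 285, 48, 113])]
tang_stone [(0.92, [450, 285, 49, 111])]
tang_neck [(0.61, [451, 285, 52, 114])]
tang_head [(0.97, [451, 287, 52, 114]), (0.6, [507, 245, 13, 59])]
tang_tail [(0.72, [450, 284, 48, 113])]
rest [(0.78, [443, 239, 27, 22]), (0.44, [135, 287, 14, 55])]
weight [(0.69, [316, 273, 23, 22]), (0.64, [396, 255, 20, 21])]
mat [(0.81, [197, 249, 54, 48]), (0.6, [451, 283, 48, 112])]
pliers [(0.76, [510, 244, 22, 64]), (0.16, [136, 286, 15, 60])]
spanner [(0.65, [135, 285, 11, 60]), (0.23, [450, 285, 50, 108]), (0.21, [215, 195, 19, 23])]
paste_jar [(0.58, [214, 196, 16, 24])]
side 51.02272037479009 322.78625040868525 243.6375166132583 -0.049604158892779956 [ 151. -809
[... 433 characters left out ...]
g_tail [(0.7, [344, 380, 142, 100]), (0.58, [326, 187, 16, 16])]
rest [(0.97, [407, 362, 35, 31])]
weight [(0.94, [359, 319, 28, 37]), (0.63, [295, 264, 24, 32]), (0.47, [392, 217, 151, 96])]
mat [(0.79, [274, 198, 46, 26])]
pliers [(0.61, [446, 438, 94, 45])]
spanner [(0.7, [226, 180, 41, 13])]
paste_jar [(0.74, [326, 187, 13, 21])]
{'t': 1.7, 'qpos': [1.106, 0.423, 1.63, 0.0, 1.089, -0.019], 'qvel': [-0.0, 0.002, -0.001, -0.001, -0.001, 0.001], 'joint_torque': [-0.003, -54.458, -27.403, 0.064, 0.017, -0.0], 'ee_pos': [269.453, 563.914, 222.684], 'orientation': [-0.695, -3.064, 0.0], 'ft_force': [-0.767, -0.061, -0.012], 'moment': [-0.015, 0.019, -0.042], 'grasp_force': 0.0, 'width': 87.88}
```

View pics/top0.png

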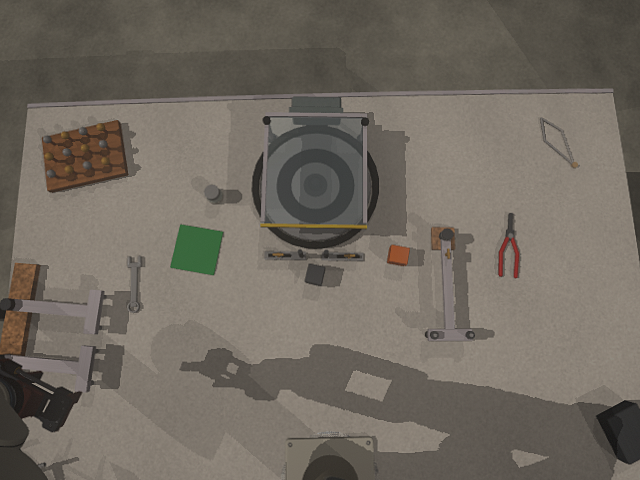

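View pics/side0.png

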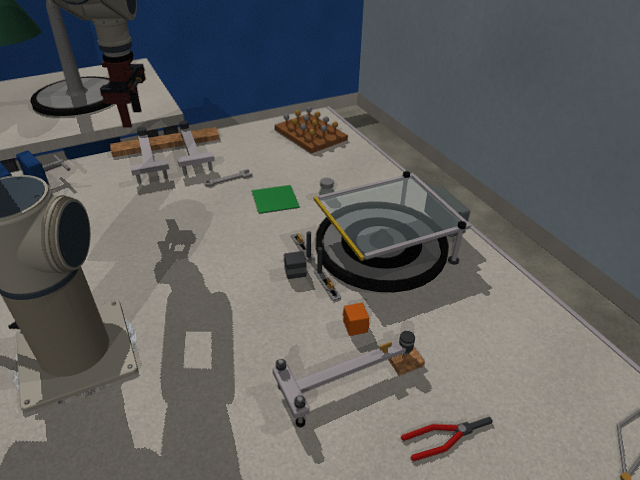

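Run:
```python
from h import *
a=cv2.imread("pics/top0.png");b=cv2.imread("pics/side0.png")
rs=lambda i,k:cv2.resize(i,None,fx=k,fy=k,interpolation=cv2.INTER_CUBIC)
c=np.zeros((600,800,3),np.uint8)
p=rs(a[105:305,250:385],3);c[:600,:405]=p
p=rs(a[220:350,415:510],4);c[:520,410:790]=p
cv2.imwrite("pics/c1.png",c)
c=np.zeros((600,800,3),np.uint8)
p=rs(b[225:305,280:380],4);c[:320,:400]=p
p=rs(b[320:440,265:440],2.25);c[:270,404:404+p.shape[1]]=p[:270,:396]
p=rs(b[165:275,300:480],2.5);c[322:597,:450]=p
p=rs(b[175:220,240:310],4);c[322:502,460:740]=p
cv2.imwrite("pics/c2.png",c)
```

```text
(no output)
```

View pics/c1.png

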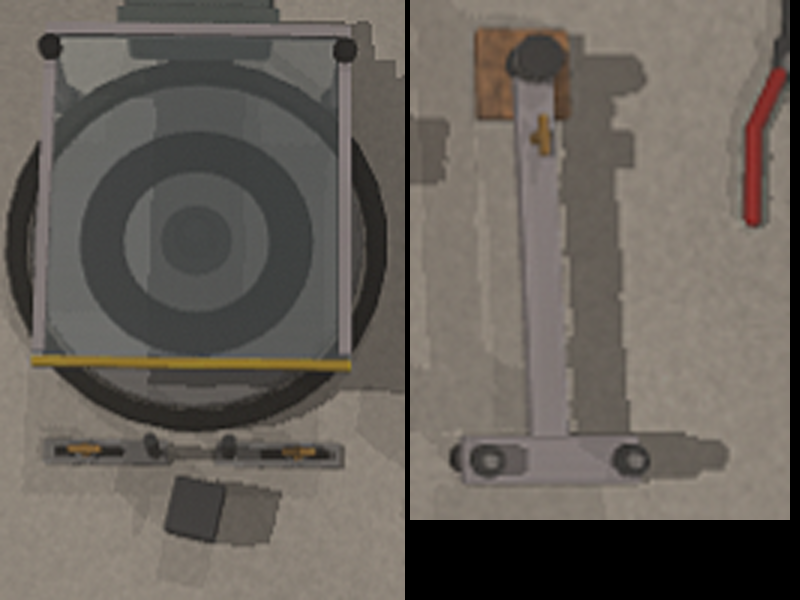

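View pics/c2.png

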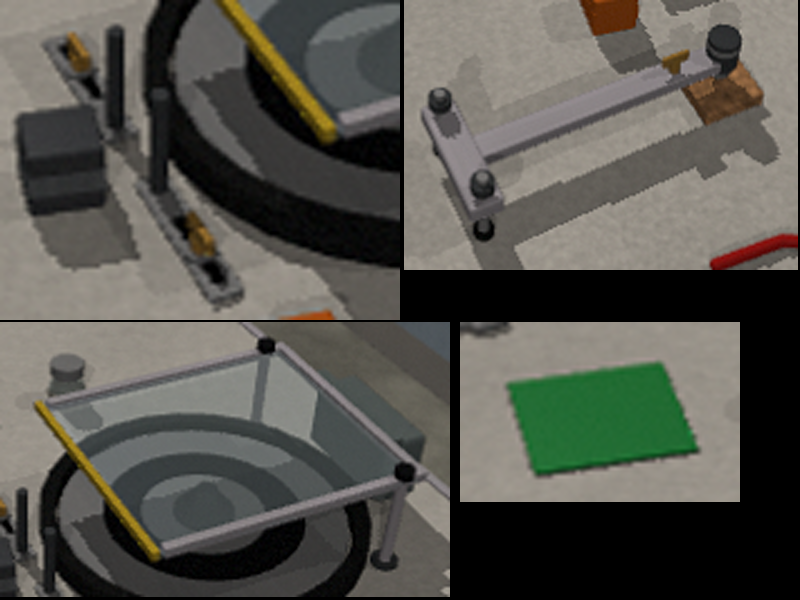

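```bash
cat > fit.py <<'E'
from h import *
from scipy.optimize import least_squares
T=lambda x,y:((x+.5)/3-.5+250,(y+.5)/3-.5+105)
T4=lambda x,y:((x-410+.5)/4-.5+415,(y+.5)/4-.5+220)
def place(p,L):
    c,s=np.cos(p[2]),np.sin(p[2]); return np.array([p[0]+c*L[0]-s*L[1],p[1]+s*L[0]+c*L[1],L[2]])
def fit(obs,p0):
    f=lambda p:np.concatenate([(proj(n,place(p,L))[0]-px) for n,L,px in obs])
    r=least_squares(f,p0,loss="soft_l1"); return r.x,f(r.x).reshape(-1,2)
S=lambda x,y,k,ox,oy:((x+.5)/k-.5+ox,(y+.5)/k-.5+oy)
if __name__=="__main__":
    obs=[("top",(140,125,118),T(49,46)),("top",(140,-125,118),T(345,49)),("top",(-132,130,107),T(32,361)),("top",(-132,-130,107),T(351,367)),("top",(0,0,50),T(197,240)),
    ("side",(140,125,117),S(266,344-322,2.5,300,165)),("side",(140,-125,117),S(404,468-322,2.5,300,165)),("side",(-132,130,107),S(40,404-322,2.5,300,165)),("side",(-132,-130,107),S(156,555-322,2.5,300,165))]
    u,e=fit(obs,[600,0,0]);print("unit",u.round(3));print(e.round(1).tolist())
    Q=lambda p:(np.array([[np.cos(u[2]),np.sin(u[2])],[-np.sin(u[2]),np.cos(u[2])]])@(np.array(p)[:2]-u[:2])).round(1)
    for nm,a,b in[("stopL",T(150,437),S(116,30,4,280,225)),("stopR",T(230,437),S(160,92,4,280,225)),("wtop",T(196,510),S(61,131,4,280,225))]:
        p,g=tri(a,b);print(nm,p.round(1),round(g,1),"unit",Q(p))
    obs=[("top",(160,0,72),T4(543,57)),("top",(-90,44,78),T4(487,459)),("top",(-90,-44,78),T4(631,459)),
    ("side",(160,0,72),S(723-404,37,2.25,265,320)),("side",(-90,44,77),S(439-404,94,2.25,265,320)),("side",(-90,-44,77),S(482-404,178,2.25,265,320))]
    t,e=fit(obs,[400,-250,0]);print("tang",t.round(3));print(e.round(1).tolist())
    for i in range(3): print(tri(obs[i][2],obs[i+3][2]))
    for a,z in[((178,476),48),((229,484),48),((216,543),48),((165,534),48)]: print("w",onz("top",T(*a),z).round(1))
    for n,sel in(("top",0),("side",1)):
        im=cv2.imread(f"pics/{n}0.png").astype(int);g=(im[:,:,1]>im[:,:,2]+30)&(im[:,:,1]>im[:,:,0]+30)
        k,l,s,c=cv2.connectedComponentsWithStats(g.astype(np.uint8));i=1+s[1:,4].argmax() if n=="top" else l[200,274]
        r=cv2.minAreaRect(np.argwhere(l==i)[:,::-1].astype(np.float32));print("mat",n,s[i],onz(n,c[i],4).round(1),[onz(n,q,4).round() [:2].tolist() for q in cv2.boxPoints(r)])
    for n,bx in(("top",(398,255)),("top",(214,196))): print(onz(n,bx,24).round())
E
python3 fit.py
```

```text
unit [ 7.52206e+02  1.75010e+01 -4.10000e-02]
[[-0.1, -0.4], [-0.0, -0.3], [-0.3, 0.5], [-0.0, -0.1], [-0.6, -3.3], [0.0, 0.1], [0.5, 1.3], [-1.5, 0.3], [-0.3, 0.9]]
stopL [565.1  58.5  82.3] 1.0 unit [-188.6   33.3]
stopR [562.6  -7.1  83.6] 2.1 unit [-188.4  -32.4]
wtop [509.1  22.   50.6] 3.0 unit [-243.1   -5.5]
tang [ 441.079 -307.853    6.254]
[[-0.6, -0.7], [0.4, 0.3], [0.7, 0.2], [0.8, 0.0], [-0.2, -0.3], [-0.6, -0.2]]
(array([ 598.45888626, -313.21061064,   74.24905857]), np.float64(0.41154341503890596))
(array([ 352.95049687, -261.03070864,   75.42351804]), np.float64(0.1078626994279964))
(array([ 350.72417487, -348.59955598,   74.97062301]), np.float64(0.8945129307878467))
w [537.1  37.   48. ]
w [529.2  -5.8  48. ]
w [479.8   6.4  48. ]
w [488.4  48.9  48. ]
mat top [ 170  225   53   50 1915] [587.8 337.1   4. ] [[543.0, 407.0], [662.0, 385.0], [634.0, 268.0], [516.0, 292.0]]
mat side [252 185  47  28 941] [587.6 336.4   4. ] [[544.0, 409.0], [675.0, 385.0], [633.0, 268.0], [511.0, 293.0]]
[ 556. -193.   24.]
[727. 288.  24.]
```

```bash
cat > plan.py <<'E'
from h import *
import sys
# args: x y z  yaw_of_tool_y_deg
def plan(p,ydeg):
    o=ctrl.get_obs(); r=R.from_rotvec(o["orientation"]); a=np.radians(ydeg)
    y=np.array([np.cos(a),np.sin(a),0]); z=np.array([0,0,-1.]); T=R.from_matrix(np.c_[np.cross(y,z),y,z])
    turn=(r.inv()*T).as_rotvec()
    print("t",o["t"],"at",np.round(o["ee_pos"],1),"turn first",np.round(np.degrees(turn)/6,2),"then shift units",np.round(T.inv().apply(np.array(p)-o["ee_pos"])/40,2),"w",round(o["width"],1),"F",np.round(o["ft_force"],1))
if __name__=="__main__":
    v=[float(x) for x in sys.argv[1:]]; plan(v[:3],v[3])
E
python3 plan.py 508.6 21.6 150 78
```

```text
t 1.7 at [269.5 563.9 222.7] turn first [-0.   -0.   -2.26] then shift units [ -8.67 -12.02   1.82] w 87.9 F [-0.8 -0.1 -0. ]
```

```bash
python3 -m jog '[[0,0,0,0,0,-0.75,1],[0,0,0,0,0,-0.75,1],[0,0,0,0,0,-0.76,1],[-0.54,-0.75,0.11,0,0,0,1],[-0.54,-0.75,0.11,0,0,0,1],[-0.54,-0.75,0.11,0,0,0,1],[-0.54,-0.75,0.11,0,0,0,1],[-0.54,-0.75,0.11,0,0,0,1],[-0.54,-0.75,0.11,0,0,0,1],[-0.54,-0.75,0.11,0,0,0,1],[-0.54,-0.75,0.11,0,0,0,1],[-0.54,-0.75,0.11,0,0,0,1],[-0.54,-0.75,0.11,0,0,0,1],[-0.54,-0.75,0.11,0,0,0,1],[-0.54,-0.75,0.11,0,0,0,1],[-0.54,-0.75,0.11,0,0,0,1],[-0.54,-0.75,0.11,0,0,0,1],[-0.54,-0.75,0.11,0,0,0,1],[-0.54,-0.75,0.11,0,0,0,1],[0,0,0,0,0,0,1]]'; python3 plan.py 508.6 21.6 14 78
```

```text
t: 3.7
ee_pos: [509.5, 19.6, 152.1]
orientation: [0.334, 3.123, -0.001]
ft_force: [0.7, 1.1, -0.1]
width: 87.4
grasp_force: 0.0
t 3.7 at [509.5  19.6 152.1] turn first [-0.    0.01 -0.03] then shift units [0.03 0.05 3.45] w 87.4 F [ 0.7  1.1 -0.1]
```

```bash
python3 -m jog '[[0.03,0.05,0.6,0,0,0,1],[0,0,0.6,0,0,0,1],[0,0,0.6,0,0,0,1],[0,0,0.6,0,0,0,1],[0,0,0.5,0,0,0,1],[0,0,0.35,0,0,0,1],[0,0,0.2,0,0,0,1],[0,0,0,0,0,0,1],[0,0,0,0,0,0,1]]'; python3 -m jog '[[0,0,0,0,0,0,0],[0,0,0,0,0,0,0],[0,0,0,0,0,0,0],[0,0,0,0,0,0,0],[0,0,0,0,0,0,0],[0,0,0,0,0,0,0],[0,0,0,0,0,0,0],[0,0,0,0,0,0,0],[0,0,0,0,0,0,0],[0,0,0,0,0,0,0]]';  python3 plan.py 508.6 21.6 110 78
```

```text
t: 4.6
ee_pos: [507.5, 25.0, 14.8]
orientation: [0.328, 3.124, 0.0]
ft_force: [0.4, 0.3, 0.2]
width: 87.7
grasp_force: 0.0
t: 5.6
ee_pos: [507.1, 24.9, 14.4]
orientation: [0.328, 3.124, 0.0]
ft_force: [-1.0, 2.1, 4.1]
width: 44.2
grasp_force: 29.7
t 5.6 at [507.1  24.9  14.4] turn first [ 0. -0.  0.] then shift units [-0.05 -0.07 -2.39] w 44.2 F [-1.   2.1  4.1]
```

```bash
python3 -m jog '[[0,0,-0.1,0,0,0,0],[0,0,-0.2,0,0,0,0],[0,0,-0.3,0,0,0,0],[0,0,-0.4,0,0,0,0],[0,0,-0.4,0,0,0,0],[0,0,-0.4,0,0,0,0],[0,0,-0.3,0,0,0,0],[0,0,-0.2,0,0,0,0],[0,0,-0.1,0,0,0,0],[0,0,0,0,0,0,0],[0,0,0,0,0,0,0]]';  python3 plan.py 587.7 336.8 100 79
```

```text
t: 6.7
ee_pos: [506.7, 24.8, 109.9]
orientation: [-0.328, -3.124, 0.0]
ft_force: [0.2, 0.8, -7.7]
width: 43.9
grasp_force: 29.7
t 6.7 at [506.7  24.8 109.9] turn first [-0.   -0.01 -0.16] then shift units [-0.5   8.04  0.25] w 43.9 F [ 0.2  0.8 -7.7]
```

```bash
python3 -m jog '[[-0.02,0.2,0,0,0,-0.16,0],[-0.03,0.4,0,0,0,0,0],[-0.03,0.54,0.03,0,0,0,0],[-0.04,0.6,0.03,0,0,0,0],[-0.04,0.6,0.03,0,0,0,0],[-0.04,0.6,0.03,0,0,0,0],[-0.04,0.6,0.03,0,0,0,0],[-0.04,0.6,0.03,0,0,0,0],[-0.04,0.6,0.03,0,0,0,0],[-0.04,0.6,0.03,0,0,0,0],[-0.04,0.6,0.03,0,0,0,0],[-0.03,0.6,0.03,0,0,0,0],[-0.03,0.6,0,0,0,0,0],[-0.02,0.5,0,0,0,0,0],[-0.02,0.3,0,0,0,0,0],[-0.01,0.2,0,0,0,0,0],[0,0.1,0,0,0,0,0],[0,0,0,0,0,0,0],[0,0,0,0,0,0,0]]';  python3 plan.py 587.7 336.8 30 79
python3 - <<'E'
from h import *
for n in("top","side"):
    im=optics.get_image(n)[:,:,::-1];cv2.imwrite(f"pics/{n}1.png",im)
a=cv2.imread("pics/top1.png")[190:300,140:280];b=cv2.imread("pics/side1.png")[120:240,230:350]
c=np.zeros((360,800,3),np.uint8);c[:330,:420]=cv2.resize(a,None,fx=3,fy=3);c[:360,430:790]=cv2.resize(b,None,fx=3,fy=3);cv2.imwrite("pics/c3.png",c)
E
```

```text
t: 8.6
ee_pos: [590.0, 343.7, 98.1]
orientation: [-0.302, -3.126, 0.001]
ft_force: [-0.9, -0.1, -7.6]
width: 44.0
grasp_force: 29.7
t 8.6 at [590.  343.7  98.1] turn first [-0.01 -0.   -0.01] then shift units [ 0.02 -0.18  1.7 ] w 44.0 F [-0.9 -0.1 -7.6]
```

View pics/c3.png

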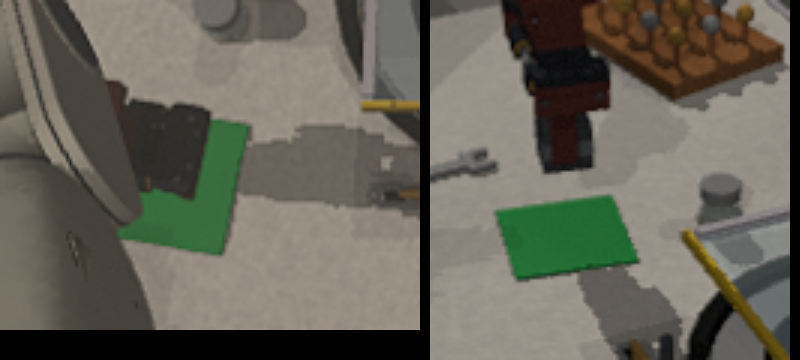

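```bash
python3 -m jog '[[0.02,-0.18,0.2,0,0,0,0],[0,0,0.3,0,0,0,0],[0,0,0.4,0,0,0,0],[0,0,0.4,0,0,0,0],[0,0,0.3,0,0,0,0],[0,0,0.2,0,0,0,0],[0,0,0.1,0,0,0,0],[0,0,0.04,0,0,0,0],[0,0,0,0,0,0,0],[0,0,0,0,0,0,0]]';  python3 plan.py 587.7 336.8 18.4 79
```

```text
t: 9.7
ee_pos: [588.6, 337.8, 21.3]
orientation: [0.301, 3.126, 0.001]
ft_force: [-0.3, 1.7, -7.1]
width: 44.0
grasp_force: 29.7
t 9.7 at [588.6 337.8  21.3] turn first [ 0.01  0.01 -0.  ] then shift units [ 0.02 -0.03  0.07] w 44.0 F [-0.3  1.7 -7.1]
```

```bash
python3 -m jog '[[0,0,0.03,0,0,0,0],[0,0,0.02,0,0,0,0],[0,0,0.02,0,0,0,0],[0,0,0,0,0,0,0],[0,0,0,0,0,0,0]]'; python3 plan.py 587.7 336.8 18.4 79
```

```text
t: 10.2
ee_pos: [588.2, 337.6, 18.4]
orientation: [0.302, 3.127, 0.0]
ft_force: [-1.6, -0.9, -0.4]
width: 44.5
grasp_force: 29.7
t 10.2 at [588.2 337.6  18.4] turn first [ 0.  0. -0.] then shift units [ 0.01 -0.02  0.  ] w 44.5 F [-1.6 -0.9 -0.4]
```

```bash
python3 -m jog '[[0,0,0,0,0,0,0.6],[0,0,0,0,0,0,1],[0,0,0,0,0,0,1],[0,0,0,0,0,0,1],[0,0,0,0,0,0,1],[0,0,0,0,0,0,1],[0,0,-0.1,0,0,0,1],[0,0,-0.3,0,0,0,1],[0,0,-0.6,0,0,0,1],[0,0,-0.8,0,0,0,1],[0,0,-0.8,0,0,0,1],[0,0,-0.6,0,0,0,1],[0,0,-0.3,0,0,0,1],[0,0,0,0,0,0,1]]'; python3 plan.py 441 -308 130 88.3
```

```text
t: 11.6
ee_pos: [589.2, 338.1, 160.4]
orientation: [0.301, 3.124, 0.004]
ft_force: [0.0, -0.2, -0.3]
width: 87.9
grasp_force: 0.0
t 11.6 at [589.2 338.1 160.4] turn first [ 0.02  0.03 -1.55] then shift units [  3.22 -16.25   0.76] w 87.9 F [ 0.  -0.2 -0.3]
```

```bash
python3 -m jog '[[0,0,0,0,0,-0.77,1],[0,0,0,0,0,-0.78,1],[0.18,-0.9,0.04,0,0,0,1],[0.18,-0.9,0.04,0,0,0,1],[0.18,-0.9,0.04,0,0,0,1],[0.18,-0.9,0.04,0,0,0,1],[0.18,-0.9,0.04,0,0,0,1],[0.18,-0.9,0.04,0,0,0,1],[0.18,-0.9,0.04,0,0,0,1],[0.18,-0.9,0.04,0,0,0,1],[0.18,-0.9,0.04,0,0,0,1],[0.18,-0.9,0.04,0,0,0,1],[0.18,-0.9,0.04,0,0,0,1],[0.18,-0.9,0.04,0,0,0,1],[0.18,-0.9,0.04,0,0,0,1],[0.18,-0.9,0.04,0,0,0,1],[0.18,-0.9,0.04,0,0,0,1],[0.18,-0.9,0.04,0,0,0,1],[0.18,-0.9,0.04,0,0,0,1],[0.18,-0.9,0.04,0,0,0,1]]'; python3 -m jog '[[0,0,0,0,0,0,1],[0,0,0,0,0,0,1],[0,0,0,0,0,0,1]]'; python3 plan.py 441 -308 26 88.3
```

```text
t: 13.6
ee_pos: [437.7, -307.2, 127.7]
orientation: [-0.047, -3.139, -0.002]
ft_force: [-0.4, 0.1, 0.2]
width: 87.9
grasp_force: 0.0
t: 13.9
ee_pos: [438.6, -305.1, 128.3]
orientation: [-0.047, -3.14, -0.002]
ft_force: [-0.7, 0.1, 0.9]
width: 87.7
grasp_force: 0.0
t 13.9 at [ 438.6 -305.1  128.3] turn first [ 0.01 -0.01 -0.  ] then shift units [-0.06 -0.07  2.56] w 87.7 F [-0.7  0.1  0.9]
```

```bash
python3 -m jog '[[-0.06,-0.07,0.4,0,0,0,1],[0,0,0.5,0,0,0,1],[0,0,0.5,0,0,0,1],[0,0,0.5,0,0,0,1],[0,0,0.4,0,0,0,1],[0,0,0.26,0,0,0,1],[0,0,0,0,0,0,1],[0,0,0,0,0,0,1]]'; python3 plan.py 441 -308 26 88.3; python3 -m jog '[[0,0,0,0,0,0,0.5],[0,0,0,0,0,0,0.4],[0,0,0,0,0,0,0.3],[0,0,0,0,0,0,0.2],[0,0,0,0,0,0,0],[0,0,0,0,0,0,0],[0,0,0,0,0,0,0],[0,0,0,0,0,0,0],[0,0,0,0,0,0,0],[0,0,0,0,0,0,0],[0,0,0,0,0,0,0],[0,0,0,0,0,0,0]]'
```

```text
t: 14.7
ee_pos: [441.6, -308.8, 26.5]
orientation: [-0.046, -3.141, -0.0]
ft_force: [0.8, -0.0, -0.7]
width: 87.9
grasp_force: 0.0
t 14.7 at [ 441.6 -308.8   26.5] turn first [ 0. -0.  0.] then shift units [0.02 0.02 0.01] w 87.9 F [ 0.8 -0.  -0.7]
t: 15.9
ee_pos: [441.3, -309.0, 26.6]
orientation: [-0.047, -3.141, -0.001]
ft_force: [0.5, 2.7, 0.8]
width: 24.1
grasp_force: 30.0
```

```bash
python3 -m jog '[[0,0,-0.05,0,0,0,0],[0,0,-0.1,0,0,0,0],[0,0,-0.15,0,0,0,0],[0,0,-0.2,0,0,0,0],[0,0,-0.25,0,0,0,0],[0,0,-0.25,0,0,0,0],[0,0,-0.25,0,0,0,0],[0,0,-0.2,0,0,0,0],[0,0,-0.1,0,0,0,0],[0,0,-0.08,0,0,0,0],[0,0,0,0,0,0,0],[0,0,0,0,0,0,0]]'; python3 plan.py 390 -300 91 87.65
python3 - <<'E'
from h import *
o=ctrl.get_obs();print(np.round(o["moment"],2))
for n in("top","side"):
    im=optics.get_image(n)[:,:,::-1];cv2.imwrite(f"pics/{n}2.png",im)
a=cv2.imread("pics/top2.png")[200:350,160:490];b=cv2.imread("pics/side2.png")[270:440,220:440]
c=np.zeros((600,800,3),np.uint8);c[:225,:495]=cv2.resize(a,None,fx=1.5,fy=1.5);c[228:568,:440]=cv2.resize(b,None,fx=2,fy=2);cv2.imwrite("pics/c4.png",c)
E
```

```text
t: 17.1
ee_pos: [441.2, -309.1, 91.6]
orientation: [-0.047, -3.141, -0.0]
ft_force: [0.3, -0.1, -8.5]
width: 24.1
grasp_force: 30.0
t 17.1 at [ 441.2 -309.1   91.6] turn first [ 0.  -0.   0.1] then shift units [1.29 0.17 0.02] w 24.1 F [ 0.3 -0.1 -8.5]
[0.1  0.05 0.02]
```

View pics/c4.png

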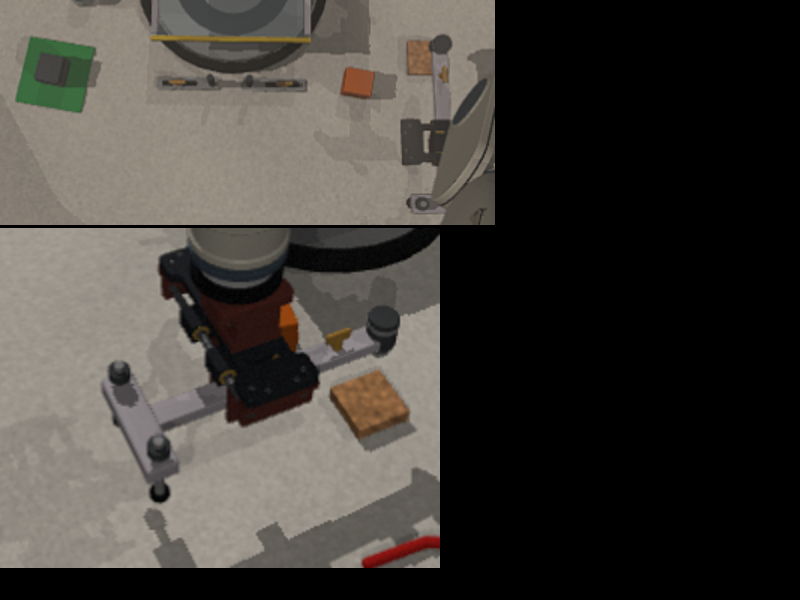

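Run:
```python
from fit import *
s=lambda x,y,k,ox,oy:S(x,y,k,ox,oy)
h=(s(441,43,1.5,160,200),s(383,315,2,220,270-114)); k=(s(422,203,1.5,160,200),s(119,370,2,220,270-114))
print(tri(*h),tri(*k))
obs=[("top",h[0]),("side",h[1]),("top",k[0]),("side",k[1])]
# fit x,y,z,yaw,pitch
L={0:(160,0,72),1:(160,0,72),2:(-90,44,78),3:(-90,44,77)}
def f(p):
    r=R.from_euler("ZY",[p[3],p[4]]); return np.concatenate([proj(obs[i][0],r.apply(L[i])+p[:3])[0]-obs[i][1] for i in range(4)]+[(p[3]+.029)*np.array([300])])
r=least_squares(f,[441,-308,65,-.03,0]);print(r.x.round(3),r.fun.round(1))
```

```text
(array([ 600.2167537 , -311.28979248,  136.69024728]), np.float64(1.472036481466971)) (array([ 352.68360356, -263.13496621,  137.00267642]), np.float64(0.01195952655717231))
[ 4.42765e+02 -3.08070e+02  6.09940e+01 -2.80000e-02 -2.30000e-02] [ 0.6 -0.6  0.3  0.4 -0.7  0.2 -0.5 -0.2  0.4]
```

```bash
python3 plan.py 371 33.6 90 87.65
```

```text
t 17.2 at [ 441.2 -309.    91.5] turn first [ 0.   -0.01  0.1 ] then shift units [2.1  8.49 0.04] w 23.6 F [ 0.1  0.3 -7.8]
```

```bash
python3 -m jog '[[0.05,0.1,0,0,0,0.1,0],[0.1,0.2,0,0,0,0,0],[0.15,0.4,0,0,0,0,0],[0.15,0.6,0,0,0,0,0],[0.15,0.6,0,0,0,0,0],[0.15,0.6,0,0,0,0,0],[0.15,0.6,0,0,0,0,0],[0.15,0.6,0,0,0,0,0],[0.15,0.6,0,0,0,0,0],[0.15,0.6,0,0,0,0,0],[0.15,0.6,0,0,0,0,0],[0.15,0.6,0,0,0,0,0],[0.15,0.6,0,0,0,0,0],[0.15,0.6,0,0,0,0,0],[0.1,0.5,0,0,0,0,0],[0.1,0.4,0,0,0,0,0],[0.05,0.3,0,0,0,0,0],[0,0.1,0,0,0,0,0],[0,0.05,0,0,0,0,0],[0,0,0,0,0,0,0]]'; python3 -m jog '[[0,0,0,0,0,0,0],[0,0,0,0,0,0,0]]'; python3 plan.py 371 33.6 45 87.65
```

```text
t: 19.2
ee_pos: [367.4, 40.1, 92.0]
orientation: [0.063, 3.141, -0.0]
ft_force: [0.6, -0.5, -7.5]
width: 23.7
grasp_force: 30.0
t: 19.4
ee_pos: [367.5, 39.7, 91.9]
orientation: [-0.065, -3.141, 0.0]
ft_force: [1.2, 0.5, -7.7]
width: 23.8
grasp_force: 30.0
t 19.4 at [367.5  39.7  91.9] turn first [-0. -0. -0.] then shift units [-0.09 -0.15  1.17] w 23.8 F [ 1.2  0.5 -7.7]
```

```bash
python3 -m jog '[[-0.05,-0.1,0.1,0,0,0,0],[-0.02,-0.05,0.2,0,0,0,0],[0,0,0.3,0,0,0,0],[0,0,0.3,0,0,0,0],[0,0,0.2,0,0,0,0],[0,0,0.07,0,0,0,0],[0,0,0,0,0,0,0],[0,0,0,0,0,0,0],[0,0,0,0,0,0,0]]'; python3 plan.py 371 33.6 45 87.65
python3 - <<'E'
from h import *
for n in("top","side"):
    im=optics.get_image(n)[:,:,::-1];cv2.imwrite(f"pics/{n}3.png",im)
a=cv2.imread("pics/top3.png")[220:370,250:400];b=cv2.imread("pics/side3.png")[205:325,200:350]
c=np.zeros((604,800,3),np.uint8)[:600];c[:450,:450]=cv2.resize(a,None,fx=3,fy=3,interpolation=2);c[:280,450:800]=cv2.resize(b,(350,280),interpolation=2);cv2.imwrite("pics/c5.png",c)
E
```

```text
t: 20.3
ee_pos: [370.4, 34.0, 45.4]
orientation: [0.064, 3.14, 0.0]
ft_force: [-0.4, -0.1, -7.2]
width: 23.7
grasp_force: 30.0
t 20.3 at [370.4  34.   45.4] turn first [0.   0.01 0.01] then shift units [-0.02 -0.01  0.01] w 23.7 F [-0.4 -0.1 -7.2]
```

View pics/c5.png

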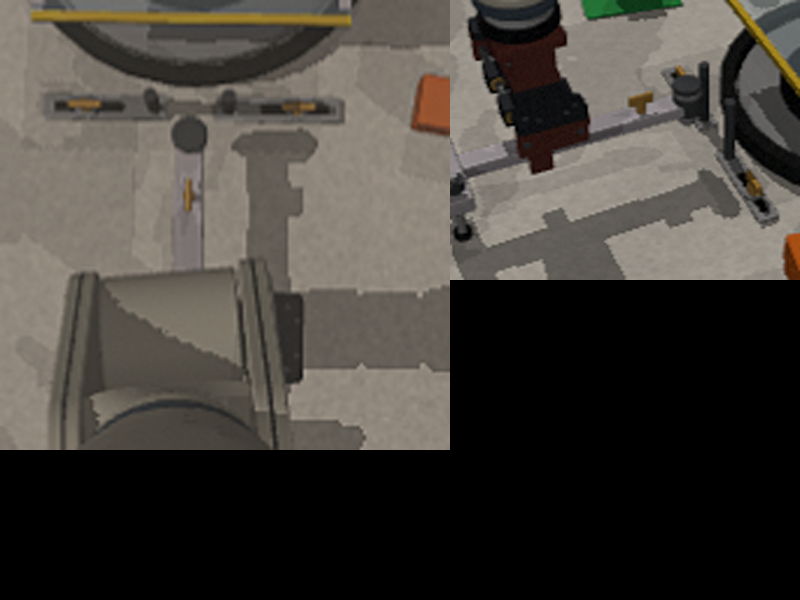

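```bash
python3 - <<'E'
from fit import *
p,g=tri(S(189.5,134,3,250,220),S(688-450,83,7/3,200,205));print(p,g)
u=np.array([752.2,17.5]);c,s=np.cos(-.041),np.sin(-.041);d=p[:2]-u;print(c*d[0]+s*d[1],-s*d[0]+c*d[1])
t=u+np.array([c*-245-s*.5,s*-245+c*.5]);print("goal",t)
E
python3 plan.py 507.5 28 45 87.65
```

```text
[529.74077829  25.97090803  92.61786815] 2.3768113150457015
-222.6194808591405 -0.6544837230890437
goal [507.42638791  28.04176577]
t 20.4 at [370.4  34.   45.5] turn first [0.   0.01 0.01] then shift units [-3.43 -0.01  0.01] w 23.5 F [-0.7  0.1 -6.9]
```

```bash
python3 -m jog '[[-0.05,0,0,0,0,0,0],[-0.1,0,0,0,0,0,0],[-0.15,0,0,0,0,0,0],[-0.2,0,0,0,0,0,0],[-0.2,0,0,0,0,0,0],[-0.2,0,0,0,0,0,0],[-0.2,0,0,0,0,0,0],[-0.2,0,0,0,0,0,0],[-0.1,0,0,0,0,0,0],[-0.05,0,0,0,0,0,0],[0,0,0,0,0,0,0],[0,0,0,0,0,0,0]]'; python3 plan.py 507.5 28 45 87.65
```

```text
t: 21.6
ee_pos: [427.5, 31.6, 45.0]
orientation: [-0.064, -3.14, 0.0]
ft_force: [-0.4, -0.9, -8.0]
width: 23.9
grasp_force: 30.0
t 21.6 at [427.5  31.6  45. ] turn first [-0.   -0.01  0.01] then shift units [-2.   -0.01 -0.  ] w 23.9 F [-0.4 -0.9 -8. ]
```

```bash
python3 -m jog '[[-0.05,0,0,0,0,0,0],[-0.1,0,0,0,0,0,0],[-0.15,0,0,0,0,0,0],[-0.2,0,0,0,0,0,0],[-0.2,0,0,0,0,0,0],[-0.2,0,0,0,0,0,0],[-0.2,0,0,0,0,0,0],[-0.2,0,0,0,0,0,0],[-0.2,0,0,0,0,0,0],[-0.2,0,0,0,0,0,0],[-0.15,0,0,0,0,0,0],[-0.1,0,0,0,0,0,0],[-0.05,0,0,0,0,0,0],[0,0,0,0,0,0,0],[0,0,0,0,0,0,0],[0,0,0,0,0,0,0]]'; python3 plan.py 507.5 28 26.6 87.65
python3 - <<'E'
from h import *
for n in("top","side"):
    im=optics.get_image(n)[:,:,::-1];cv2.imwrite(f"pics/{n}4.png",im)
a=cv2.imread("pics/top4.png")[120:320,250:390];b=cv2.imread("pics/side4.png")[195:320,240:400]
c=np.zeros((600,800,3),np.uint8);c[:571,:400]=cv2.resize(a,(400,571),interpolation=2);c[:312,400:800]=cv2.resize(b,(400,312),interpolation=2);cv2.imwrite("pics/c6.png",c)
E
```

```text
t: 23.2
ee_pos: [507.5, 28.4, 45.0]
orientation: [-0.064, -3.14, 0.0]
ft_force: [-0.2, -0.2, -7.2]
width: 23.7
grasp_force: 30.0
t 23.2 at [507.5  28.4  45. ] turn first [-0. -0.  0.] then shift units [-0.   -0.01  0.46] w 23.7 F [-0.2 -0.2 -7.2]
```

View pics/c6.png

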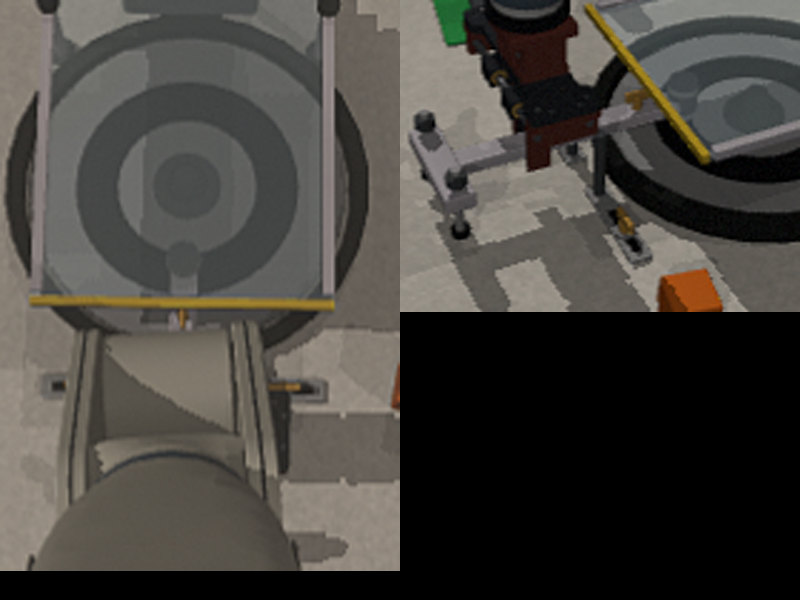

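```bash
python3 -m jog '[[0,0,0.05,0,0,0,0],[0,0,0.1,0,0,0,0],[0,0,0.1,0,0,0,0],[0,0,0.08,0,0,0,0],[0,0,0.05,0,0,0,0],[0,0,0.02,0,0,0,0],[0,0,0.01,0,0,0,0],[0,0,0,0,0,0,0],[0,0,0,0,0,0,0]]'; python3 plan.py 507.5 28 26.6 87.65; python3 -m jog '[[0,0,0.01,0,0,0,0],[0,0,0.01,0,0,0,0],[0,0,0.01,0,0,0,0],[0,0,0,0,0,0,0],[0,0,0,0,0,0,0]]'
```

```text
t: 24.2
ee_pos: [508.0, 28.4, 28.8]
orientation: [0.064, 3.141, 0.0]
ft_force: [-0.4, 0.5, -5.7]
width: 23.8
grasp_force: 30.0
t 24.2 at [508.   28.4  28.8] turn first [0. 0. 0.] then shift units [ 0.01 -0.01  0.05] w 23.8 F [-0.4  0.5 -5.7]
t: 24.7
ee_pos: [507.9, 28.4, 27.5]
orientation: [-0.064, -3.141, 0.0]
ft_force: [0.1, -0.5, -7.4]
width: 24.1
grasp_force: 30.0
```

```bash
python3 -m jog '[[0,0,0.01,0,0,0,0],[0,0,0.01,0,0,0,0],[0,0,0.01,0,0,0,0],[0,0,0,0,0,0,0],[0,0,0,0,0,0,0],[0,0,0,0,0,0,0]]';python3 -c "
from h import *
o=ctrl.get_obs();print(o['ft_force'],o['moment'])"
```

```text
t: 25.3
ee_pos: [508.0, 28.3, 26.6]
orientation: [0.064, 3.141, -0.0]
ft_force: [-3.0, -1.1, 4.3]
width: 24.0
grasp_force: 30.0
[-3.03477972 -1.07446643  4.33742939] [-0.0359549   0.53350036  0.02963956]
```

```bash
python3 -m jog '[[0,0,-0.01,0,0,0,0],[0,0,0,0,0,0,0],[0,0,0,0,0,0,0.3],[0,0,0,0,0,0,0.4],[0,0,0,0,0,0,0.5],[0,0,0,0,0,0,0.6],[0,0,0,0,0,0,0.8],[0,0,0,0,0,0,0.8],[0,0,0,0,0,0,0.8],[0,0,0,0,0,0,0.8]]'; python3 -m jog '[[0,0,-0.1,0,0,0,0.8],[0,0,-0.2,0,0,0,0.8],[0,0,-0.4,0,0,0,0.8],[0,0,-0.6,0,0,0,0.8],[0,0,-0.8,0,0,0,0.8],[0,0,-0.8,0,0,0,0.8],[0,0,-0.8,0,0,0,0.8],[0.5,0,-0.8,0,0,0,0.8],[0.5,0.5,-0.5,0,0,0,0.8],[0.5,0.8,-0.5,0,0,0,0.8],[0,0.9,0,0,0,0,0.8],[0,0.9,0,0,0,0,0.8],[0,0.9,0,0,0,0,0.8],[0,0.9,0,0,0,0,0.8],[0,0.9,0,0,0,0,0.8],[0,0.9,0,0,0,0,0.8],[0,0.5,0,0,0,0,0.8],[0,0,0,0,0,0,0.8]]'
python3 - <<'E'
from h import *
for n in("top","side"):
    im=optics.get_image(n)[:,:,::-1];cv2.imwrite(f"pics/{n}5.png",im)
a=cv2.imread("pics/top5.png")[140:340,240:380];b=cv2.imread("pics/side5.png")[195:320,240:400]
c=np.zeros((600,800,3),np.uint8);c[:571,:400]=cv2.resize(a,(400,571),interpolation=2);c[:312,400:800]=cv2.resize(b,(400,312),interpolation=2)
c[320:590,402:762]=cv2.resize(cv2.imread("pics/top5.png"),(360,270),interpolation=3);cv2.imwrite("pics/c7.png",c)
E
```

```text
t: 26.3
ee_pos: [507.9, 28.4, 26.7]
orientation: [0.064, 3.141, -0.0]
ft_force: [0.4, 0.9, -0.5]
width: 69.9
grasp_force: 0.0
t: 28.1
ee_pos: [459.6, 320.4, 247.0]
orientation: [0.06, 3.14, 0.001]
ft_force: [0.2, -1.2, -0.3]
width: 70.0
grasp_force: 0.0
```

View pics/c7.png

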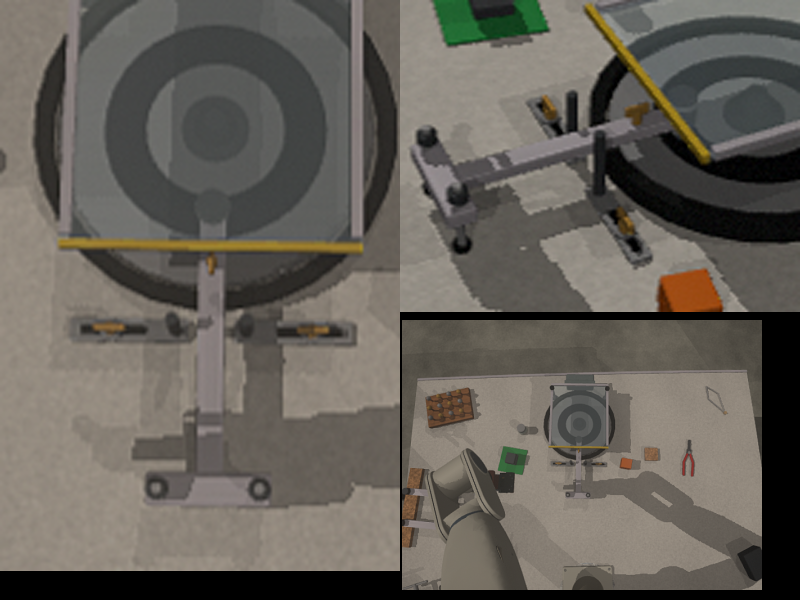

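Run:
```python
from fit import *
k=400/140
obs=[("top",(160,0,72),S(213,208,k,240,140)),("top",(-90,44,78),S(157,488,k,240,140)),("top",(-90,-44,78),S(261,489,k,240,140)),
("side",(-90,44,77),S(26,136,2.5,240,195)),("side",(-90,-44,77),S(57,192,2.5,240,195)),("side",(160,0,72),S(283,95,2.5,240,195))]
t,e=fit(obs,[507,28,0]);print(t,e.round(1).tolist());s=place(t,(160,0,16));d=s[:2]-[752.2,17.5];print(s,np.hypot(*d))
```

```text
[ 5.06500508e+02  2.52008506e+01 -3.05507339e-02] [[0.0, -1.3], [0.6, 0.5], [0.5, 0.3], [-0.3, -1.6], [0.1, -0.9], [-0.1, 0.3]]
[666.42584566  20.31349352  16.        ] 85.8202848907629
```

Stone is at radius 86 mm on the band, and the tang is level with its arm between the posts.

```bash
python3 -c "
from workcell import ctrl
print(ctrl.close_job())"
```

```text
the job is handed in; nothing more can be done
None
```

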